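# Feel out a slide's free play and pin it in the middle

### The job

The carriage of the register rail has free play in its hidden drive nut. Take its black handle and slide it first left until you feel the nut resist, then right until it resists again, each time pausing for a moment against a light resistance (about 4 N beyond the sliding friction) and never forcing it past 15 N; then set the carriage in the middle of the play you felt, press the red locking pin fully home, without forcing it if it lands on the nut, and let go. Leave everything else on the table where it is.

Things in the scene. Friction and masses are not known exactly. Their poses are not given: they have to be found in the camera images.
- rail: the register rail: grey covered housing 124 x 324 x 44 mm, fixed to the table. Origin at the centre of its underside; y runs along it (to the robot's left), x across it (away from the robot). Hidden inside is a drive nut; where it stands and how much play it leaves differ every time. The free stroke between its two sides is 19 to 32 mm long, its middle within 8 mm of carriage position 0
- ways: two bright guide strips fixed on top of the rail, same axes; origin 38 mm above the rail's origin. They carry the carriage, an aluminium plate 112 (x) x 84 (y) x 14 mm whose top is 57 mm above the table. Beyond each side of the free stroke a spring between carriage and nut resists with 1.5 N more for each mm, the same on both sides
- carriage (a joint): position of the carriage along the rail's y (m), 0 mid-rail, positive to the left, ends at +-0.040. It slides with about 1.5 N of friction plus 40 N per m/s and stays where it is left. It starts near 0, inside the free stroke. The left side of the play always lies at a positive value, the right side at a negative one
- carriage_grip (a point): point for gripping on the carriage's black upright handle, on its centre line, 85 mm above the table. The handle is 30 mm (x) by 22 mm (y: grip it across this), rises from 63 to 103 mm above the table, and stands on the robot's side of the carriage; the locking pin is 64 mm beyond it in x. Axes of the rail; moves with the carriage
- plunger_top (a point): centre of the top of the red mushroom head (28 mm across) of the locking pin, on the carriage's far side; 85.5 mm above the table when up, 75.5 mm when fully home. Pressed straight down
- plunger (a joint): how far the locking pin is pressed (m): 0 up (start), 0.010 fully home. It moves with about 2 N of friction plus 100 N per m/s and stays where it is left. It enters the nut only while the carriage is within about 2 mm of the middle of its free play; elsewhere it stops hard on the nut after about 2 mm
- pigment_jar_3: small jar, blue pigment, white lid, 52x50x78 mm, behind the rail; a bystander, origin at the centre of its underside
- pigment_jar_6: small jar, brown pigment, white lid, 52x50x78 mm, behind the rail; a bystander, origin at the centre of its underside
- beaker_1: empty clear beaker, 57x57x71 mm, behind the rail; a bystander, origin at the centre of its underside
- tape_roll: roll of masking tape lying flat, 104x104x24 mm, left of the rail; a bystander, origin at the centre of its underside
- stencil_brush_1: green round stencil brush lying down, 212x20x20 mm, right of the rail; a bystander, origin at the centre of its underside
- dye_brush_3: flat dark red dye brush, 150x115x17 mm, right of the rail; a bystander, origin at the centre of its underside
- steel_cup: steel cup, 70x70x72 mm, behind the rail, to the left; a bystander, origin at the centre of its underside

How it is judged:
On the way, in this order (a step that is already met when the one before it is completed fails the run):
1. the carriage is held left against the nut (at least 2 N) (contact force between ways and rail above 2 N and value of joint carriage above 0.001 m and value of joint plunger below 0.003 m), for 0.1 s.
2. the carriage is held right against the nut (at least 2 N) (contact force between ways and rail above 2 N and value of joint carriage below -0.001 m and value of joint plunger below 0.003 m), for 0.1 s.
3. the locking pin is fully home in the nut (value of joint plunger above 0.0085 m), for 0.2 s.
At the end, for the whole second after the job is handed in: the locking pin is at least 8.5 mm down (of 10 mm), which only the middle of the play allows, the carriage is at rest and no longer pressing on the nut (under 2 N), and every bystander is within 20 mm of where it stood (value of joint plunger above 0.0085 m and contact force between ways and rail below 2 N and velocity of joint carriage between -0.005 and 0.005 m/s and distance of each of pigment_jar_3, pigment_jar_6, beaker_1, tape_roll, stencil_brush_1, dye_brush_3, steel_cup from where it was at the start of the episode below 0.02 m); the robot touches nothing.
It fails at once if the carriage or its pin is forced against the nut with more than 15 N (contact force between ways and rail above 15 N).
It fails at once if a bystander is moved more than 30 mm (distance of any of pigment_jar_3, pigment_jar_6, beaker_1, tape_roll, stencil_brush_1, dye_brush_3, steel_cup from where it was at the start of the episode above 0.03 m).
It also fails if it takes over 46 s, if anything falls off the work surface, if the arm or the gripper's body presses on something with over 40 N, if the wrist force passes 120 N, or if a joint passes its speed limit or range.

### The arm

A 6-joint arm with a two-finger parallel gripper is mounted at the origin on a cart in front of the work surface, level with it; the furniture and walls round the work are solid. World frame = base frame: x ahead of the robot, y to its left, z up, the work surface at z = 0. Lengths are in m, angles in rad, forces in N, time in s.
With the tool pointing down it reaches from about 0.35 to 0.975 m from the base axis. Payload 4.9 kg.
Tool frame: the origin (TCP) lies on the centre line of the jaws, within the pads' length; the fingertips stand manip.tcp_to_tips ahead of it and the grasp point (between the pads) is the TCP (manip.tcp_to_tips is the distance from the TCP to the fingertips, in m); y points along the fingers, z is the direction in which the jaws open and shut, and the axes are right-handed (so a half turn about y gives the same grasp; the last joint's range is limited). The gripper opens to 85 mm and grips with 20 to 120 N. Pads are 22 mm wide; open, the fingers measure 114 mm over their backs; the gripper's body (76 mm by 85 mm) begins 54 mm behind the grasp point. The pads swing forward as they close: fully open they stand 13 mm farther back than shut.
Start: joints at [0.995, 0.053, 1.613, -0, 1.476, -0.119], TCP at [0.276, 0.561, 0.25] pointing down, gripper open.
Joint ranges: [-3.01, 3.01], [-1.01, 2.22], [0.06, 2.58], [-1.02, 4.17], [0.09, 2.62], [-3.14, 3.14]. Speed limits (rad/s): [2.57, 2.57, 3.14, 3.14, 3.14, 3.14].

### API

Orientations are given as a unit quaternion [w, x, y, z].
In Python, from plant import manip gives the robot as it stands.
- The arm moves only by the tool apply_moves, never from a script. Its argument "moves" is a list of rows, each a list of 7 numbers: the gripper's target within -1 to 1 (shut at 1, half-way at 0, fully open at -1), then the shift along the tool's x, y, z in mm, then the turn, a rotation vector about the tool's x, y, z in degrees. A call has 1 to 20 rows; each row shifts and turns the commanded pose from where the row before left it, along the tool's axes as they then stand; what a row does not reach is not made up. A row lasts 1/10 s, in which the tool goes at most 50 mm and 8.59 degrees, less where a joint would pass 70% of its speed; a pose out of reach is approached as far as the arm can. A call with a gripper value outside its range is refused whole. The fingers move at their own pace and stop on an object; the grip force is fixed at half the most. Time passes only in rows, so rows that do not move let the fingers close. It gives the time, the measured TCP pose, the force and the opening at its end, in the units of the state.
- manip.state(): the state, without advancing time (a new reading comes with each control period).
- manip.grab_frame(name): name is "side" or "top"; returns the picture (400x640x3 uint8, blue, green, red); there is no depth.
- manip.calibration(name): a dict with "mtx" (3x3 intrinsics, pixels), "T" (4x4, takes a point from camera to world coordinates). Camera axes: x right, y down, z forward; pixel columns grow to the right and rows downward; lengths in m; the calibration is good to about 2 mm. A picture is of the moment at which its call begins. calibration takes no time and is no camera call.
- manip.job_done(): hands the job in, once; it reports no verdict.
The state is a dict: "time": time; "joint_pos": joint angles; "joint_vel": joint speeds; "joint_efforts": joint torques, N m; "tool_pos": TCP position; "tool_rot": TCP orientation; "contact_force": force on the tool from outside, world axes, zero at the start; "ft_torque": the same for the moment, N m; "gripper_width": opening from 0.0 (shut) to 1.0 (fully open).
Only numpy, scipy, OpenCV 4.12 (cv2) and the standard library are available. Lean on these libraries where they do the work, as an engineer would, in place of code of your own. Each camera call takes 0.05 s, during which the arm holds its last target. There are 200 camera calls.

## Working session

There is one attempt and no reset: what is moved stays moved. The work goes in short steps, Python scripts to look and compute and a tool call to move; the robot and the scene stay as the last step left them, time stands still between calls to the robot, and variables do not carry over. Pictures are saved under pics/ and viewed, about 8 in all and at most 12, crops included, and the job is handed in when it is done.

Besides the shell and the picture viewer there is one more tool, called after "Emit:" by a JSON object that holds its "fn" and its "kwargs", one argument or row to a line. apply_moves: Moves the arm, as the interface text tells. Its arguments: {"type":"object","properties":{"moves":{"type":"array","items":{"type":"array","items":{"type":"number"}}}},"required":["moves"]}

```bash
mkdir -p pics; ls; python3 - <<'E'
from plant import manip
import cv2,numpy as np
np.set_printoptions(precision=4,suppress=True)
for n in("side","top"):
    cv2.imwrite(f"pics/{n}0.png",manip.grab_frame(n)); c=manip.calibration(n); print(n,c["mtx"],c["T"])
print(manip.tcp_to_tips,manip.state())
E
```

```text
pics
side [[445.8232   0.     317.7453]
 [  0.     445.8232 203.942 ]
 [  0.       0.       1.    ]] [[ 0.8345 -0.2186  0.5058  0.0528]
 [-0.551  -0.3203  0.7706 -0.9117]
 [-0.0064 -0.9217 -0.3878  0.4856]
 [ 0.      0.      0.      1.    ]]
top [[472.7394   0.     322.1957]
 [  0.     472.7394 197.4763]
 [  0.       0.       1.    ]] [[ 0.0096 -0.9848  0.1733  0.3776]
 [-0.9998 -0.0127 -0.0166 -0.064 ]
 [ 0.0185 -0.1731 -0.9847  1.4546]
 [ 0.      0.      0.      1.    ]]
0.019 {'time': 0.1, 'joint_pos': array([ 0.995 ,  0.0533,  1.6141, -0.    ,  1.476 , -0.119 ]), 'joint_vel': array([ 0.0015, -0.0001, -0.004 ,  0.0012, -0.0013, -0.0026]), 'joint_efforts': array([  0.0007, -39.4904, -37.1364,  -0.0001,   0.0039,   0.    ]), 'tool_pos': array([0.2754, 0.5605, 0.2492]), 'tool_rot': array([-0.6881,  0.6893, -0.1603,  0.1599]), 'contact_force': array([-0.8787,  0.0662,  0.3284]), 'ft_torque': array([ 0.0032,  0.0228, -0.0073]), 'gripper_width': 0.9970750675974733}
```

View pics/side0.png

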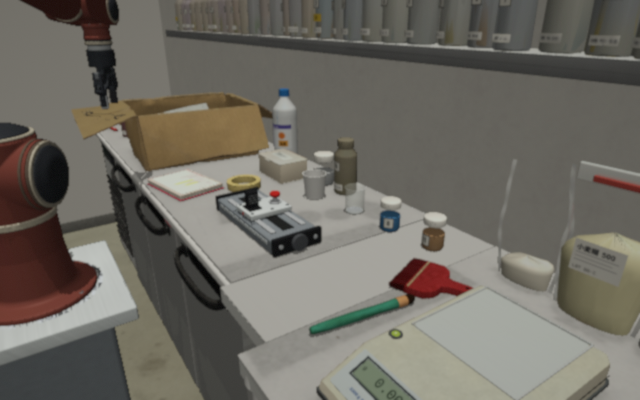

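View pics/top0.png

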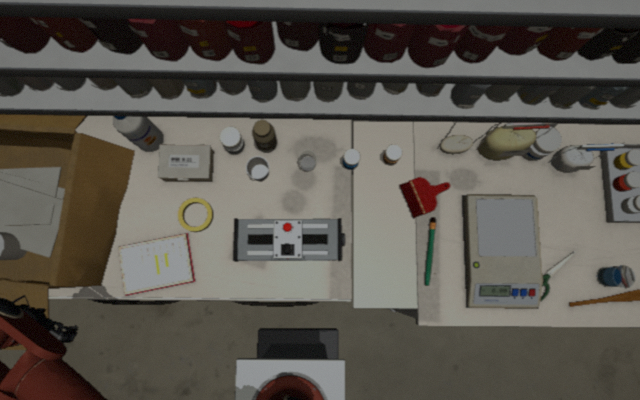

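The top view shows the rail at about (288,240), the red pin at (288,227) and the black handle at (288,250). In the side view the pin is at (275,195) and the handle at (252,197).

```bash
cat > h.py <<'E'
import cv2,numpy as np
from plant import manip
np.set_printoptions(precision=4,suppress=True)
def plane(n,u,v,z):
    c=manip.calibration(n);T=c["T"];d=T[:3,:3]@np.linalg.solve(c["mtx"],[u,v,1]);return T[:3,3]+d*(z-T[2,3])/d[2]
def red(im,roi):
    x0,y0,x1,y1=roi;h=cv2.cvtColor(im[y0:y1,x0:x1],cv2.COLOR_BGR2HSV)
    m=((h[...,0]<8)|(h[...,0]>172))&(h[...,1]>140)&(h[...,2]>70);v,u=np.nonzero(m);return u.mean()+x0,v.mean()+y0,m.sum()
E
python3 - <<'E'
from h import *
t=cv2.imread("pics/top0.png");s=cv2.imread("pics/side0.png")
u,v,n=red(t,(270,215,305,240));print("red top",u,v,n,plane("top",u,v,.084))
u,v,n=red(s,(262,183,290,205));print("red side",u,v,n,plane("side",u,v,.083))
g=cv2.cvtColor(t,cv2.COLOR_BGR2GRAY)
# handle dark blob
r=g[236:262,276:302];m=(r<45).astype(np.uint8);k,l,st,ce=cv2.connectedComponentsWithStats(m);print(st,ce+[276,236])
# plate (bright) 
r=g[212:268,265:312];m=(r>130).astype(np.uint8);k,l,st,ce=cv2.connectedComponentsWithStats(m)
i=1+st[1:,4].argmax();print(st[i],ce[i]+[265,212]);c=cv2.findContours((l==i).astype(np.uint8),0,1)[0][0];print(cv2.minAreaRect(cv2.convexHull(c)))
a=cv2.resize(t[205:275,220:360],None,fx=5.6,fy=5.6,interpolation=cv2.INTER_CUBIC);cv2.imwrite("pics/c1.png",a)
for p in [(236,220),(341,219),(340,260),(235,261)]:print(p,plane("top",*p,.044))
E
```

```text
red top 287.0 226.75 48 [0.531  0.0144 0.084 ]
red side 274.3488372093023 193.4418604651163 43 [0.5262 0.0046 0.083 ]
[[  0   0  26  26 570]
 [  6   8  11  11 106]] [[288.8053 248.3596]
 [286.8585 249.2547]]
[  0   9  37  37 733] [285.5402 237.9413]
((18.0, 27.0), (36.0, 36.0), 90.0)
(236, 220) [0.554  0.1697 0.044 ]
(341, 219) [ 0.5608 -0.145   0.044 ]
(340, 260) [ 0.4384 -0.1424  0.044 ]
(235, 261) [0.4322 0.1676 0.044 ]
```

View pics/c1.png

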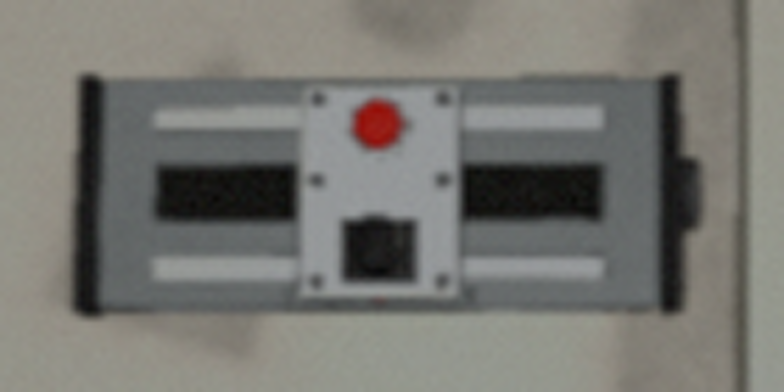

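The crop shows the plate, the strips and the pin head clearly, with the strip ends at crop x 153 and 604. Next I'll compute the rail yaw and the tool moves.

```bash
python3 - <<'E'
from h import *
from scipy.spatial.transform import Rotation as R
P=lambda a,b,z:plane("top",(a+.5)/5.6-.5+220,(b+.5)/5.6-.5+205,z)
for (a,b,z) in [(153,118,.043),(604,117,.043),(153,269,.043),(604,269,.043),(378,125,.0855),(379,250,.1),(302,88,.057),(460,88,.057),(302,297,.057),(460,297,.057)]: print(a,b,P(a,b,z))
d=P(153,118,.043)-P(604,117,.043)+P(153,269,.043)-P(604,269,.043);print("yaw",np.degrees(np.arctan2(-d[0],d[1])))
s=manip.state();q=s["tool_rot"];print(R.from_quat(q[[1,2,3,0]]).as_matrix())
E
```

```text
153 118 [0.5375 0.1366 0.043 ]
604 117 [ 0.5408 -0.1044  0.043 ]
153 269 [0.4572 0.1337 0.043 ]
604 269 [ 0.4598 -0.105   0.043 ]
378 125 [0.5304 0.0141 0.0855]
379 250 [0.4648 0.0113 0.1   ]
302 88 [0.5528 0.0564 0.057 ]
460 88 [ 0.5538 -0.0274  0.057 ]
302 297 [0.4427 0.0534 0.057 ]
460 297 [ 0.4435 -0.0293  0.057 ]
yaw 0.709207157030568
[[ 0.8975 -0.001   0.4411]
 [-0.4411 -0.0015  0.8975]
 [-0.0002 -1.     -0.0018]]
```

Emit:
{"fn": "apply_moves", "kwargs": {
  "moves": [
    [-1,0,0,0,0,-6.7,0],
    [-1,0,0,0,0,-6.7,0],
    [-1,0,0,0,0,-6.7,0],
    [-1,0,0,0,0,-6.7,0],
    [-1,15,0,-45,0,0,0],
    [-1,15,0,-45,0,0,0],
    [-1,15,0,-45,0,0,0],
    [-1,15,0,-45,0,0,0],
    [-1,15,0,-45,0,0,0],
    [-1,15,0,-45,0,0,0],
    [-1,15,0,-45,0,0,0],
    [-1,15,0,-45,0,0,0],
    [-1,15,0,-45,0,0,0],
    [-1,15,0,-45,0,0,0],
    [-1,15,0,-45,0,0,0],
    [-1,15,0,-45,0,0,0],
    [-1,4,20,-10,0,0,0],
    [-1,0,30,0,0,0,0],
    [-1,0,30,0,0,0,0],
    [-1,0,0,0,0,0,0]
  ]
}}

```text
time: 2.1
tool_pos: [0.4622, 0.0131, 0.165]
tool_rot: [0.708, -0.707, -0.0, 0.007]
contact_force: [-1.2, -0.2, -0.9]
gripper_width: 0.999
```

```bash
python3 - <<'E'
from h import *
from scipy.spatial.transform import Rotation as R
s=manip.grab_frame("side");cv2.imwrite("pics/c2.png",cv2.resize(s[120:260,180:340],None,fx=4.5,fy=4.2,interpolation=cv2.INTER_CUBIC))
st=manip.state();q=st["tool_rot"];print(st["tool_pos"],st["contact_force"],R.from_quat(q[[1,2,3,0]]).as_matrix())
E
```

```text
[0.4638 0.0131 0.1679] [0.5525 0.1654 0.4355] [[ 0.9999 -0.0057 -0.0107]
 [ 0.0107  0.0008  0.9999]
 [-0.0057 -1.      0.0008]]
```

View pics/c2.png

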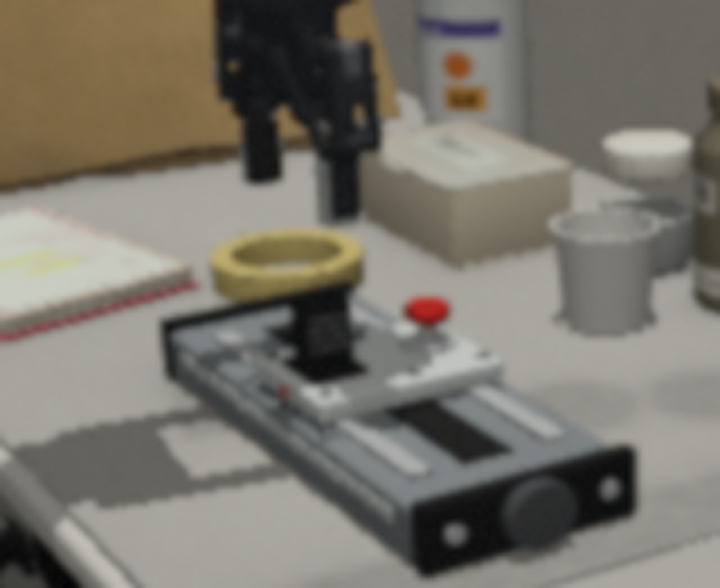

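The jaws straddle the handle and line up with it, so I'll descend and close.

Emit:
{"fn": "apply_moves", "kwargs": {
  "moves": [
    [-1,2,25,0,0,0,0],
    [-1,0,25,0,0,0,0],
    [-1,0,20,0,0,0,0],
    [-1,0,10,0,0,0,0],
    [-1,0,0,0,0,0,0],
    [-1,0,0,0,0,0,0],
    [1,0,0,0,0,0,0],
    [1,0,0,0,0,0,0],
    [1,0,0,0,0,0,0],
    [1,0,0,0,0,0,0],
    [1,0,0,0,0,0,0],
    [1,0,0,0,0,0,0],
    [1,0,0,0,0,0,0],
    [1,0,0,0,0,0,0]
  ]
}}

```text
time: 3.55
tool_pos: [0.4678, 0.013, 0.0908]
tool_rot: [-0.707, 0.707, 0.004, -0.004]
contact_force: [-2.4, -0.4, 5.6]
gripper_width: 0.247
```

```bash
python3 - <<'E'
from h import *
st=manip.state();print(st["time"],st["tool_pos"],st["contact_force"],st["gripper_width"])
E
```

```text
3.55 [0.4678 0.013  0.0908] [-2.356  -0.4172  5.5765] 0.2467570884771671
```

Emit:
{"fn": "apply_moves", "kwargs": {
  "moves": [
    [1,0,0,2,0,0,0],
    [1,0,0,2,0,0,0],
    [1,0,0,0,0,0,0]
  ]
}}

```text
time: 3.85
tool_pos: [0.4678, 0.0168, 0.0907]
tool_rot: [-0.707, 0.707, 0.004, -0.004]
contact_force: [-1.3, -1.2, 5.6]
gripper_width: 0.251
```

Emit:
{"fn": "apply_moves", "kwargs": {
  "moves": [
    [1,0,0,2,0,0,0],
    [1,0,0,2,0,0,0],
    [1,0,0,0,0,0,0]
  ]
}}

```text
time: 4.15
tool_pos: [0.4677, 0.0208, 0.0907]
tool_rot: [-0.707, 0.707, 0.004, -0.004]
contact_force: [-2.5, -0.9, 5.3]
gripper_width: 0.25
```

Emit:
{"fn": "apply_moves", "kwargs": {
  "moves": [
    [1,0,0,1.5,0,0,0],
    [1,0,0,1.5,0,0,0]
  ]
}}

```text
time: 4.35
tool_pos: [0.4677, 0.0235, 0.0908]
tool_rot: [-0.707, 0.708, 0.004, -0.004]
contact_force: [-3.1, -3.4, 5.6]
gripper_width: 0.248
```

Emit:
{"fn": "apply_moves", "kwargs": {
  "moves": [
    [1,0,0,1.5,0,0,0],
    [1,0,0,1.5,0,0,0]
  ]
}}

```text
time: 4.55
tool_pos: [0.4676, 0.0265, 0.0907]
tool_rot: [-0.707, 0.708, 0.004, -0.004]
contact_force: [-3.0, -2.4, 4.5]
gripper_width: 0.249
```

Still only friction here, so I'll keep going.

Emit:
{"fn": "apply_moves", "kwargs": {
  "moves": [
    [1,0,0,1,0,0,0],
    [1,0,0,1,0,0,0]
  ]
}}

```text
time: 4.75
tool_pos: [0.4676, 0.0286, 0.0908]
tool_rot: [-0.707, 0.707, 0.004, -0.004]
contact_force: [-2.4, -2.0, 6.0]
gripper_width: 0.247
```

Emit:
{"fn": "apply_moves", "kwargs": {
  "moves": [
    [1,0,0,1,0,0,0],
    [1,0,0,1,0,0,0]
  ]
}}

```text
time: 4.95
tool_pos: [0.4676, 0.0305, 0.0908]
tool_rot: [-0.707, 0.708, 0.004, -0.004]
contact_force: [-3.3, -2.1, 5.2]
gripper_width: 0.248
```

Emit:
{"fn": "apply_moves", "kwargs": {
  "moves": [
    [1,0,0,1,0,0,0],
    [1,0,0,1,0,0,0]
  ]
}}

```text
time: 5.15
tool_pos: [0.4675, 0.0321, 0.0907]
tool_rot: [-0.706, 0.708, 0.004, -0.004]
contact_force: [-2.7, -3.0, 5.0]
gripper_width: 0.245
```

Emit:
{"fn": "apply_moves", "kwargs": {
  "moves": [
    [1,0,0,1,0,0,0],
    [1,0,0,1,0,0,0]
  ]
}}

```text
time: 5.35
tool_pos: [0.4675, 0.0337, 0.0907]
tool_rot: [-0.706, 0.708, 0.004, -0.004]
contact_force: [-4.0, -6.9, 5.4]
gripper_width: 0.251
```

Emit:
{"fn": "apply_moves", "kwargs": {
  "moves": [
    [1,0,0,0,0,0,0],
    [1,0,0,0,0,0,0],
    [1,0,0,0,0,0,0]
  ]
}}

```text
time: 5.65
tool_pos: [0.4675, 0.0338, 0.0908]
tool_rot: [-0.706, 0.708, 0.004, -0.004]
contact_force: [-3.4, -5.3, 5.3]
gripper_width: 0.249
```

Emit:
{"fn": "apply_moves", "kwargs": {
  "moves": [
    [1,0,0,0,0,0,0],
    [1,0,0,0,0,0,0]
  ]
}}

```text
time: 5.85
tool_pos: [0.4675, 0.0338, 0.0907]
tool_rot: [-0.706, 0.708, 0.004, -0.004]
contact_force: [-2.1, -5.3, 5.3]
gripper_width: 0.249
```

Emit:
{"fn": "apply_moves", "kwargs": {
  "moves": [
    [1,0,0,1,0,0,0],
    [1,0,0,0,0,0,0],
    [1,0,0,0,0,0,0]
  ]
}}

```text
time: 6.15
tool_pos: [0.4675, 0.0345, 0.0907]
tool_rot: [-0.706, 0.708, 0.004, -0.004]
contact_force: [-3.6, -6.6, 5.7]
gripper_width: 0.247
```

Emit:
{"fn": "apply_moves", "kwargs": {
  "moves": [
    [1,0,0,0,0,0,0],
    [1,0,0,0,0,0,0]
  ]
}}

```text
time: 6.35
tool_pos: [0.4675, 0.0345, 0.0907]
tool_rot: [-0.706, 0.708, 0.004, -0.004]
contact_force: [-2.7, -7.3, 5.7]
gripper_width: 0.244
```

```bash
python3 - <<'E'
from h import *
t=manip.grab_frame("top");cv2.imwrite("pics/topL.png",t)
u,v,n=red(t,(255,215,320,240));print("red top",u,v,n,plane("top",u,v,.084))
for i in range(5):
    manip.grab_frame("top");st=manip.state();print(st["tool_pos"],st["contact_force"])
E
```

```text
red top 273.1775 233.9175 400 [0.5097 0.054  0.084 ]
[0.4675 0.0345 0.0907] [-3.3257 -6.4105  4.9338]
[0.4675 0.0345 0.0908] [-3.3333 -6.838   5.4911]
[0.4675 0.0345 0.0907] [-3.2432 -6.3805  6.4195]
[0.4675 0.0345 0.0907] [-3.0984 -6.8741  4.8405]
[0.4675 0.0345 0.0908] [-3.4173 -6.5112  4.8661]
```

Emit:
{"fn": "apply_moves", "kwargs": {
  "moves": [
    [1,0,0,-2,0,0,0],
    [1,0,0,-2,0,0,0],
    [1,0,0,-2,0,0,0],
    [1,0,0,-2,0,0,0],
    [1,0,0,-2,0,0,0],
    [1,0,0,-2,0,0,0],
    [1,0,0,-2,0,0,0],
    [1,0,0,-2,0,0,0],
    [1,0,0,-2,0,0,0],
    [1,0,0,-2,0,0,0],
    [1,0,0,-1,0,0,0]
  ]
}}

```text
time: 7.75
tool_pos: [0.4678, 0.0152, 0.0907]
tool_rot: [0.707, -0.707, -0.004, 0.004]
contact_force: [-1.9, 1.5, 5.1]
gripper_width: 0.248
```

Emit:
{"fn": "apply_moves", "kwargs": {
  "moves": [
    [1,0,0,-1.5,0,0,0],
    [1,0,0,-1.5,0,0,0]
  ]
}}

```text
time: 7.95
tool_pos: [0.4678, 0.0123, 0.0907]
tool_rot: [0.707, -0.707, -0.004, 0.004]
contact_force: [-1.8, 1.0, 6.2]
gripper_width: 0.25
```

Emit:
{"fn": "apply_moves", "kwargs": {
  "moves": [
    [1,0,0,-1.5,0,0,0],
    [1,0,0,-1.5,0,0,0]
  ]
}}

```text
time: 8.15
tool_pos: [0.4679, 0.0093, 0.0908]
tool_rot: [0.707, -0.707, -0.004, 0.004]
contact_force: [-1.5, 2.4, 4.8]
gripper_width: 0.248
```

Emit:
{"fn": "apply_moves", "kwargs": {
  "moves": [
    [1,0,0,-1,0,0,0],
    [1,0,0,-1,0,0,0]
  ]
}}

```text
time: 8.35
tool_pos: [0.4679, 0.0076, 0.0907]
tool_rot: [0.708, -0.707, -0.004, 0.004]
contact_force: [-2.6, 4.2, 5.5]
gripper_width: 0.249
```

Emit:
{"fn": "apply_moves", "kwargs": {
  "moves": [
    [1,0,0,-1,0,0,0],
    [1,0,0,0,0,0,0],
    [1,0,0,0,0,0,0]
  ]
}}

```text
time: 8.65
tool_pos: [0.4679, 0.0068, 0.0908]
tool_rot: [0.708, -0.706, -0.004, 0.004]
contact_force: [-2.1, 4.2, 5.9]
gripper_width: 0.252
```

Emit:
{"fn": "apply_moves", "kwargs": {
  "moves": [
    [1,0,0,0,0,0,0]
  ]
}}

```text
time: 8.75
tool_pos: [0.4679, 0.0068, 0.0907]
tool_rot: [0.708, -0.706, -0.004, 0.004]
contact_force: [-1.7, 4.4, 5.1]
gripper_width: 0.247
```

Emit:
{"fn": "apply_moves", "kwargs": {
  "moves": [
    [1,0,0,-1,0,0,0],
    [1,0,0,0,0,0,0],
    [1,0,0,0,0,0,0],
    [1,0,0,0,0,0,0]
  ]
}}

```text
time: 9.15
tool_pos: [0.4679, 0.006, 0.0907]
tool_rot: [0.708, -0.706, -0.004, 0.004]
contact_force: [-1.7, 5.5, 5.3]
gripper_width: 0.25
```

```bash
python3 - <<'E'
from h import *
for i in range(5):
    manip.grab_frame("top");st=manip.state();print(st["tool_pos"],st["contact_force"])
E
```

```text
[0.4679 0.006  0.0907] [-1.8413  5.5002  6.0709]
[0.4679 0.006  0.0907] [-2.6925  4.3398  6.7147]
[0.4679 0.006  0.0908] [-1.4976  5.6035  5.6658]
[0.4679 0.006  0.0907] [-1.7993  4.6395  5.5598]
[0.4679 0.0061 0.0907] [-3.2698  4.9426  5.9887]
```

Emit:
{"fn": "apply_moves", "kwargs": {
  "moves": [
    [1,0,0,2,0,0,0],
    [1,0,0,2,0,0,0],
    [1,0,0,2,0,0,0],
    [1,0,0,2,0,0,0],
    [1,0,0,2,0,0,0],
    [1,0,0,2,0,0,0],
    [1,0,0,1,0,0,0],
    [1,0,0,0,0,0,0],
    [1,0,0,0,0,0,0]
  ]
}}

```text
time: 10.3
tool_pos: [0.4677, 0.0177, 0.0907]
tool_rot: [-0.707, 0.707, 0.004, -0.004]
contact_force: [-3.8, -0.9, 6.4]
gripper_width: 0.246
```

Emit:
{"fn": "apply_moves", "kwargs": {
  "moves": [
    [1,0,0,1.2,0,0,0],
    [1,0,0,1.1,0,0,0],
    [1,0,0,0,0,0,0],
    [1,0,0,0,0,0,0]
  ]
}}

```text
time: 10.7
tool_pos: [0.4677, 0.02, 0.0907]
tool_rot: [-0.707, 0.707, 0.004, -0.004]
contact_force: [-2.4, -1.0, 4.7]
gripper_width: 0.248
```

Emit:
{"fn": "apply_moves", "kwargs": {
  "moves": [
    [-1,0,0,0,0,0,0],
    [-1,0,0,0,0,0,0],
    [-1,0,0,0,0,0,0],
    [-1,0,0,0,0,0,0],
    [-1,0,0,0,0,0,0],
    [-1,0,0,0,0,0,0],
    [-1,0,0,0,0,0,0],
    [-1,0,0,0,0,0,0],
    [-1,0,-20,0,0,0,0],
    [-1,0,-30,0,0,0,0],
    [-1,0,-20,0,0,0,0],
    [1,30,0,0,0,0,0],
    [1,34,0,0,0,0,0],
    [1,0,0,0,0,0,0],
    [1,0,0,0,0,0,0],
    [1,0,0,0,0,0,0],
    [1,0,0,0,0,0,0],
    [1,0,0,0,0,0,0],
    [1,0,0,0,0,0,0]
  ]
}}

```text
time: 12.6
tool_pos: [0.5312, 0.021, 0.1605]
tool_rot: [-0.707, 0.707, 0.004, -0.004]
contact_force: [-0.8, -0.4, -0.6]
gripper_width: 0.002
```

```bash
python3 - <<'E'
from h import *
s=manip.grab_frame("side");cv2.imwrite("pics/c3.png",cv2.resize(s[120:260,180:340],None,fx=4.5,fy=4.2,interpolation=cv2.INTER_CUBIC))
u,v,n=red(s,(262,183,295,205));print(u,v,n,plane("side",u,v,.083), "start",plane("side",274.35,193.44,.083))
st=manip.state();print(st["time"],st["tool_pos"],st["contact_force"],st["gripper_width"])
E
```

```text
273.11764705882354 192.97058823529412 34 [0.5252 0.0091 0.083 ] start [0.5262 0.0046 0.083 ]
12.65 [0.5313 0.021  0.1605] [-0.4054  0.179  -0.4531] -0.0030776589601021025
```

View pics/c3.png

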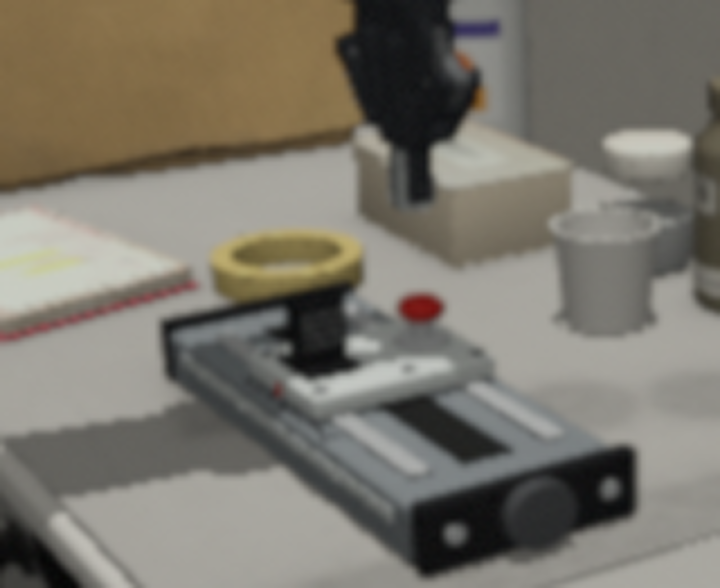

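Fingers are above the pin head (crop 420,308), and the head's shift agrees with the carriage move. Next I'll descend carefully.

Emit:
{"fn": "apply_moves", "kwargs": {
  "moves": [
    [1,0,20,0,0,0,0],
    [1,0,20,0,0,0,0],
    [1,0,10,0,0,0,0],
    [1,0,1,0,0,0,0],
    [1,0,1,0,0,0,0],
    [1,0,1,0,0,0,0]
  ]
}}

```text
time: 13.25
tool_pos: [0.5324, 0.0209, 0.1084]
tool_rot: [-0.707, 0.707, 0.005, -0.003]
contact_force: [0.0, 0.2, -0.1]
gripper_width: -0.002
```

Emit:
{"fn": "apply_moves", "kwargs": {
  "moves": [
    [1,0,1,0,0,0,0],
    [1,0,1,0,0,0,0]
  ]
}}

```text
time: 13.45
tool_pos: [0.5321, 0.0209, 0.106]
tool_rot: [-0.707, 0.707, 0.004, -0.003]
contact_force: [-0.4, -0.1, -0.4]
gripper_width: -0.001
```

Emit:
{"fn": "apply_moves", "kwargs": {
  "moves": [
    [1,0,1,0,0,0,0],
    [1,0,1,0,0,0,0]
  ]
}}

```text
time: 13.65
tool_pos: [0.5319, 0.021, 0.1038]
tool_rot: [-0.707, 0.707, 0.004, -0.004]
contact_force: [-0.6, 0.2, 1.7]
gripper_width: 0.002
```

Contact at about TCP z 0.104, as expected (0.0855 + 0.019). The hard stop would come at about 0.102.

Emit:
{"fn": "apply_moves", "kwargs": {
  "moves": [
    [1,0,1,0,0,0,0],
    [1,0,1,0,0,0,0]
  ]
}}

```text
time: 13.85
tool_pos: [0.5318, 0.021, 0.1017]
tool_rot: [-0.707, 0.707, 0.004, -0.004]
contact_force: [0.1, 1.1, 3.6]
gripper_width: 0.002
```

Emit:
{"fn": "apply_moves", "kwargs": {
  "moves": [
    [1,0,0.7,0,0,0,0],
    [1,0,0.7,0,0,0,0]
  ]
}}

```text
time: 14.05
tool_pos: [0.5318, 0.0209, 0.1]
tool_rot: [-0.707, 0.707, 0.004, -0.004]
contact_force: [0.3, 0.2, 2.5]
gripper_width: -0.002
```

It is past the 2 mm stop with low force, so the pin is in the nut.

Emit:
{"fn": "apply_moves", "kwargs": {
  "moves": [
    [1,0,1,0,0,0,0],
    [1,0,1,0,0,0,0]
  ]
}}

```text
time: 14.25
tool_pos: [0.5318, 0.021, 0.098]
tool_rot: [-0.707, 0.707, 0.004, -0.004]
contact_force: [-0.1, 0.6, 2.6]
gripper_width: -0.001
```

Emit:
{"fn": "apply_moves", "kwargs": {
  "moves": [
    [1,0,1,0,0,0,0],
    [1,0,0.7,0,0,0,0],
    [1,0,0,0,0,0,0]
  ]
}}

```text
time: 14.55
tool_pos: [0.5317, 0.021, 0.0961]
tool_rot: [-0.707, 0.707, 0.004, -0.004]
contact_force: [1.2, -0.7, 2.0]
gripper_width: 0.001
```

Emit:
{"fn": "apply_moves", "kwargs": {
  "moves": [
    [1,0,0.7,0,0,0,0],
    [1,0,0,0,0,0,0]
  ]
}}

```text
time: 14.75
tool_pos: [0.5317, 0.021, 0.0954]
tool_rot: [-0.707, 0.707, 0.004, -0.004]
contact_force: [0.2, 0.4, 2.2]
gripper_width: -0.003
```

Emit:
{"fn": "apply_moves", "kwargs": {
  "moves": [
    [1,0,0.7,0,0,0,0],
    [1,0,0,0,0,0,0]
  ]
}}

```text
time: 14.95
tool_pos: [0.5317, 0.021, 0.0948]
tool_rot: [-0.707, 0.707, 0.004, -0.004]
contact_force: [1.3, -0.1, 2.5]
gripper_width: 0.001
```

Emit:
{"fn": "apply_moves", "kwargs": {
  "moves": [
    [1,0,0.5,0,0,0,0],
    [1,0,0,0,0,0,0]
  ]
}}

```text
time: 15.15
tool_pos: [0.5317, 0.021, 0.0943]
tool_rot: [-0.707, 0.707, 0.004, -0.004]
contact_force: [1.0, -0.2, 1.2]
gripper_width: -0.001
```

Emit:
{"fn": "apply_moves", "kwargs": {
  "moves": [
    [1,0,0.5,0,0,0,0],
    [1,0,0,0,0,0,0]
  ]
}}

```text
time: 15.35
tool_pos: [0.5317, 0.0209, 0.0941]
tool_rot: [-0.707, 0.707, 0.004, -0.004]
contact_force: [-0.0, -0.2, 4.9]
gripper_width: -0.002
```

Emit:
{"fn": "apply_moves", "kwargs": {
  "moves": [
    [1,0,0.4,0,0,0,0],
    [1,0,0,0,0,0,0]
  ]
}}

```text
time: 15.55
tool_pos: [0.5318, 0.021, 0.0939]
tool_rot: [-0.707, 0.707, 0.004, -0.004]
contact_force: [-0.1, 0.7, 5.9]
gripper_width: -0.001
```

The end stop is reached: 10 mm below contact, with the force rising and no more motion. I'll hold, then retract.

Emit:
{"fn": "apply_moves", "kwargs": {
  "moves": [
    [1,0,0,0,0,0,0],
    [1,0,0,0,0,0,0],
    [1,0,0,0,0,0,0],
    [1,0,-5,0,0,0,0],
    [1,0,-20,0,0,0,0],
    [1,0,-40,0,0,0,0],
    [1,0,-40,0,0,0,0],
    [1,-40,0,0,0,0,0],
    [1,-40,0,0,0,0,0],
    [1,0,0,0,0,0,0],
    [1,0,0,0,0,0,0]
  ]
}}

```text
time: 16.65
tool_pos: [0.4504, 0.0202, 0.1976]
tool_rot: [0.707, -0.707, -0.004, 0.004]
contact_force: [-0.4, 0.8, 0.2]
gripper_width: 0.002
```

```bash
python3 - <<'E'
from h import *
s=manip.grab_frame("side");cv2.imwrite("pics/c4.png",cv2.resize(s[120:260,180:340],None,fx=4.5,fy=4.2,interpolation=cv2.INTER_CUBIC))
u,v,n=red(s,(262,183,295,208));print(u,v,n)
c=manip.calibration("side");T=np.linalg.inv(c["T"])
for z in(.083,.073):
    p=T@[.5305,.021,z,1];p=c["mtx"]@p[:3];print(z,p[:2]/p[2])
st=manip.state();print(st["time"],st["tool_pos"],st["contact_force"])
E
```

```text
273.27906976744185 196.48837209302326 43
0.083 [272.7476 191.1026]
0.073 [272.929  194.8148]
16.7 [0.4513 0.0201 0.1981] [ 1.0289  0.8297 -0.217 ]
```

View pics/c4.png

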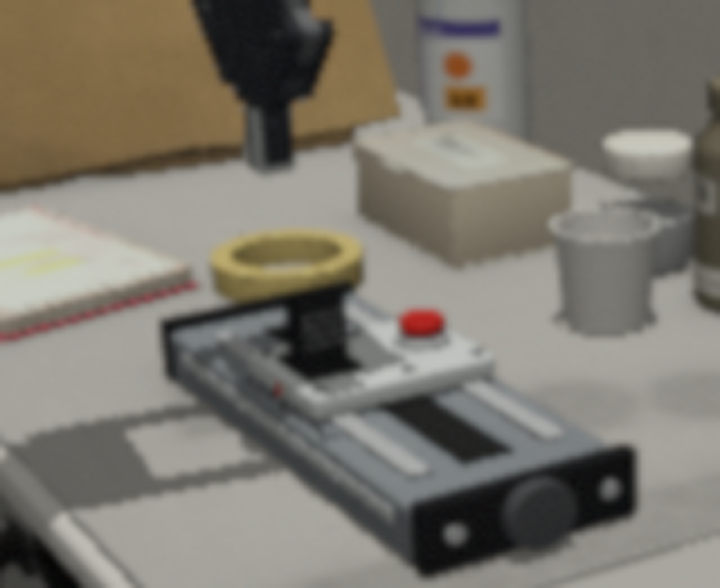

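The pin head sits low on the plate. It dropped 3.5 px, against 3.7 px expected for 10 mm, and the arm is clear of everything.

```bash
python3 -c "
from plant import manip
print(manip.job_done())"
```

```text
the job is handed in; nothing more can be done
None
```

I handed the job in at about 16.7 s with the locking pin pressed home in the middle of the play; no verdict was reported.

- **Feeling the play:** I held the carriage left at tool y ≈ 34.5 mm (6.6 N at the wrist) and right at ≈ 6.0 mm (about 5.1 N). Both forces include about 1.5–2 N of friction. The highest sideways force I read was about 7.3 N, under the 15 N limit.
- **Setting the middle:** The free play came out at about 23 mm, with its middle at tool y ≈ 20.0 mm. I set the carriage there and released the handle.
- **Pressing the pin:** It went past the 2 mm stop at only 2–4 N and reached its end stop about 10 mm down, at about 6 N.
- **Last checks:** The closing side view shows the head 3.5 px lower than before pressing (3.7 px expected for 10 mm). The arm is clear, and the tape roll and steel cup look unmoved. I did not measure the other bystanders again, but the arm worked only above the rail.
- **One disagreement:** The side camera placed the pin about 5–10 mm off the top view. I put that down to its shallow viewing angle and used the top view; the gripping and pressing contacts came where it predicted.

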